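# Hook the jammed sample puck out of the feeder

### The arm

A 6-joint arm with a two-finger parallel gripper is mounted at the origin on the work surface. World frame = base frame: x ahead of the robot, y to its left, z up, the work surface at z = 0. Lengths are in m, angles in rad, forces in N, time in s.
With the tool pointing down it reaches from about 0.275 to 0.75 m from the base axis. Payload 10.2 kg.
Tool frame: the origin (TCP) lies on the centre line of the jaws, within the pads' length; the fingertips stand 25 mm ahead of it and the grasp point (between the pads) lies 6 mm ahead of it; z points along the fingers, y is the direction in which the jaws open and shut (so a half turn about z gives the same grasp; the last joint's range is limited). The gripper opens to 88 mm and grips with 3 to 60 N. Pads are 18 mm wide; open, the fingers measure 123 mm over their backs; the gripper's body (75 mm by 187 mm) begins 45 mm behind the grasp point.
Start: joints at [1.015, 0.313, 1.498, -0, 1.331, -0.223], TCP at [0.172, 0.496, 0.228] pointing down, gripper open.
Joint ranges: [-2.94, 2.94], [-0.97, 2.17], [0.19, 2.56], [-1.23, 4.37], [0.02, 3.11], [-2.88, 2.88]. Speed limits (rad/s): [2.39, 2.39, 3.01, 3.14, 3.14, 3.14].

### API

Orientations are given as a 3x3 rotation matrix whose columns are the frame's x, y, z axes.
In Python, from workcell import state, snapshot, calibration, order gives the robot as it stands. The module is installed in compiled form; this text tells all that it offers.
- The arm moves only by the shell command python3 -m jog 'ROWS' [OPENING]. ROWS is JSON, one flat list of numbers, 6 for each row, row after row: the shift along the tool's x, y, z each as a share of 0.25 m, from -1 to 1, then the turn, a rotation vector about the tool's x, y, z each as a share of pi/2 rad, from -1 to 1. In form: [x, y, z, ax, ay, az, x, y, z, ax, ay, az, ...]. A call has 1 to 20 rows; each row is the pose to reach, as a shift and turn from the pose commanded when the call began, along the tool's axes at that moment; what a row does not reach only later rows make up. A row lasts 1/8 s, in which the tool goes at most 62.5 mm and 10.7 degrees, less where a joint would pass 70% of its speed; a pose out of reach is approached as far as the arm can. A call with a number of a shift or a turn outside -1 to 1 is refused whole. A call with a gripper value outside its range is refused whole. OPENING is the finger opening in mm, from 0 to 88.1, set as the call begins (- or left out, the last holds). The fingers move at their own pace and stop on an object; the grip force is fixed at half the most. Time passes only in rows, so rows that repeat a pose let the fingers close. It gives the time, the measured TCP pose, the force and the opening at its end, in the units of the state.
- state(): the state, without advancing time (a new reading comes with each control period).
- snapshot(name): name is "scene" or "top" or "wrist"; returns the picture (420x560x3 uint8, red, green, blue); there is no depth.
- calibration(name): a dict with "fx", "fy", "cx", "cy" (pixels), "world_from_camera" (4x4, takes a point from camera to world coordinates). Camera axes: x right, y up, looking along -z (the intrinsics and any distortion apply to the point x, -y, -z); pixel columns grow to the right and rows downward; lengths in m; the calibration is good to about 2 mm. A picture is of the moment at which its call begins: read the wrist's pose just before it. calibration takes no time and is no camera call; for the wrist camera it gives the pose at the moment of the call.
- order.close_job(): hands the job in, once; it reports no verdict.
The state is a dict: "clock": time; "joint_positions": joint angles; "qd": joint speeds; "joint_torque": joint torques, N m; "tcp_pos": TCP position; "ee_rot": TCP orientation; "contact_force": force on the tool from outside, world axes, zero at the start; "moment": the same for the moment, N m; "opening": finger opening in m.
Only numpy, scipy, OpenCV 4.12 (cv2) and the standard library are available. Lean on these libraries where they do the work, as an engineer would, in place of code of your own. Each camera call takes 0.05 s, during which the arm holds its last target.

### The job

A round sample puck is stuck deep in one of the three narrow lanes of the analyser's sample feeder, where fingers cannot get at it; the other two lanes hold square-ended bars. Take the hooked pick from its stand, reach its hook down into the lane behind the puck and drag the puck out until it lies flat and wholly clear of the lane on the feeder's front ledge, without the gripper touching the puck. Then set the pick back upright in the middle of its stand and let go.

Things in the scene. Friction and masses are not known exactly. Their poses are not given: they have to be found in the camera images.
- pick_grip (a point): Hooked pick on its stand: steel foot 70 x 36 x 8 mm, upright black grip 30 (x) x 20 (y) x 52 mm on it, 8 mm rod forward (+x) from the foot, bent down at its end; 0.15 kg. Point: middle of the grip, 36 mm above the foot's underside, 24 mm below its top; z up. Grasp here from above across y. A scraper with the same grip but a broad flat blade stands on a like stand: not needed.
- pick_tip (a point): Lower, rounded end of the pick's hook, a straight upright prong 8 mm thick. With the pick level it lies 105 mm ahead (+x) of the grip point and 91 mm below it, 55 mm below the foot's underside. The rod's middle is 30 mm below the grip point. Same axes as the grip point.
- puck_center (a point): The stuck puck: a steel disc 30 mm across, 16 mm high, with a white face, flat on the floor of one of the lanes; 0.05 kg, loose, slides along the lane under a light pull. Point: its centre, 8 mm above the lane floor, 40 to 60 mm inside the mouth at the start. Behind it the lane is empty. The other two lanes each hold a loose metal bar 50 x 30 x 16 mm.
- feeder: Fixed feeder: three lanes between upright walls, open above and at the front. Origin on the table below the middle lane's mouth; x into the lanes (away from the robot, within 12 degrees), z up. Lanes 34 mm wide, x = 0 to 120 mm, centred on y = -42, 0, 42 mm; walls 8 mm. Lane floor at z = 20, wall tops at z = 60 mm. Behind the lanes (x = 120 to 205 mm) a housing 66 mm high.
- ledge (a point): Middle of the feeder's front ledge, on its surface, 38 mm in front of the middle lane's mouth; axes as the feeder. The ledge is level with the lane floors, x = -38 to +38 mm and y = -63 to 63 mm from here, with a rim 4 mm thick and 8 mm high at its front and sides.
- stand_top (a point): The pick's stand, a fixed grey block 100 (x) x 90 (y) x 70 mm high with a flat top. Point: middle of its top; z up. x points the way the hook overhangs at the start (within 9 degrees). The hook then hangs in front of the block, clear of it and of the table.
Mind the look-alikes: they are no part of the job. What is shaped like the part that bears stand_top but pink or purple is not meant.

How it is judged:
On the way, in this order (a step that is already met when the one before it is completed fails the run):
1. the pick's hook is down inside the lane behind the puck, its end below the wall tops and near the puck (z of pick_tip in the frame of feeder below 0.045 m and x of pick_tip in the frame of feeder above 0.045 m and horizontal distance between pick_tip and puck_center below 0.06 m and x of puck_center in the frame of feeder above 0.02 m), for 0.1 s.
2. the puck is drawn wholly out of the lane onto the ledge by the pick (x of puck_center in the frame of feeder between -0.085 and -0.014 m and y of puck_center in the frame of feeder between -0.07 and 0.07 m and z of puck_center in the frame of feeder between 0.02 and 0.036 m and horizontal distance between pick_tip and puck_center below 0.06 m), for 0.1 s.
At the end, for the whole second after the job is handed in: The puck lies flat (within 8 degrees), at rest, on the ledge with its centre at least 14 mm out of the lane mouth; the pick stands upright (within 7 degrees), at rest, on top of its stand with its grip within 25 mm of the stand's middle (x of puck_center in the frame of feeder between -0.085 and -0.014 m and y of puck_center in the frame of feeder between -0.07 and 0.07 m and z of puck_center in the frame of feeder between 0.02 and 0.036 m and angle between puck_center's own z axis and vertical below 0.15 rad and linear speed of each of puck, pick below 0.02 m/s and horizontal distance between pick_grip and stand_top below 0.025 m and z of pick_grip in the frame of stand_top between 0.03 and 0.042 m and angle between pick_grip's own z axis and vertical below 0.12 rad); the robot touches nothing.
It fails at once if the gripper or arm touches the puck (contact force between any of the fingers, the arm and puck above 0.3 N).
It also fails if it takes over 51 s, if anything falls off the work surface, if the arm or the gripper's body presses on something with over 40 N, if the wrist force passes 120 N, or if a joint passes its speed limit or range.

## Working session

There is one attempt and no reset: what is moved stays moved. The work goes in short steps, Python scripts to look and compute and a shell command to move; the robot and the scene stay as the last step left them, time stands still between calls to the robot, and variables do not carry over. Pictures are saved under pics/ and viewed, and the job is handed in when it is done.

```bash
mkdir -p pics
python3 - <<'E'
from workcell import state,snapshot,calibration
import cv2,numpy as np
s=state()
for k in s: print(k,np.round(s[k],4).tolist())
for n in ("scene","top","wrist"):
    c=calibration(n); print(n,{k:np.round(v,4).tolist() for k,v in c.items()})
    im=snapshot(n); cv2.imwrite(f"pics/{n}0.png",im[:,:,::-1])
E
```

```text
clock 0.0
joint_positions [1.0146, 0.3135, 1.4984, -0.0, 1.331, -0.2234]
qd [-0.0006, -0.0016, -0.0006, 0.0, 0.0018, -0.0026]
joint_torque [0.0015, -40.2207, -25.2271, 0.0695, 0.0352, -0.0001]
tcp_pos [0.1714, 0.496, 0.2278]
ee_rot [[-0.9451, 0.3266, -0.0007], [0.3266, 0.9451, -0.0011], [0.0003, -0.0013, -1.0]]
contact_force [-0.5779, 0.7688, -0.1075]
moment [0.0456, 0.0142, -0.0274]
opening 0.0882
scene {'fx': 453.4854, 'fy': 453.4854, 'cx': 278.3187, 'cy': 211.353, 'world_from_camera': [[0.0123, -0.7455, 0.6664, 1.0299], [0.9998, 0.0195, 0.0033, -0.0791], [-0.0155, 0.6662, 0.7456, 0.7036], [0.0, 0.0, 0.0, 1.0]]}
top {'fx': 379.5428, 'fy': 379.5428, 'cx': 273.8025, 'cy': 207.8078, 'world_from_camera': [[0.1151, 0.9726, -0.2019, 0.2989], [-0.9934, 0.1132, -0.021, -0.0901], [0.0024, 0.203, 0.9792, 0.9011], [0.0, 0.0, 0.0, 1.0]]}
wrist {'fx': 309.9863, 'fy': 309.9863, 'cx': 281.12, 'cy': 210.7989, 'world_from_camera': [[0.3274, -0.9029, -0.2784, 0.0986], [0.9449, 0.3124, 0.0978, 0.5222], [-0.0013, -0.2951, 0.9555, 0.3833], [0.0, 0.0, 0.0, 1.0]]}
```

View pics/scene0.png

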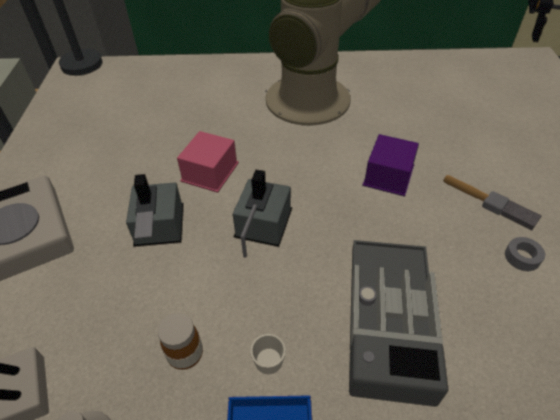

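View pics/top0.png

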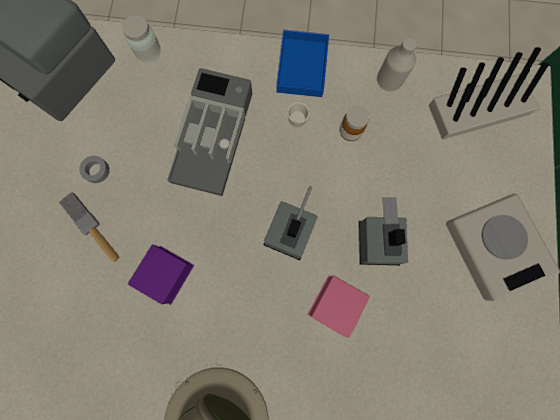

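View pics/wrist0.png

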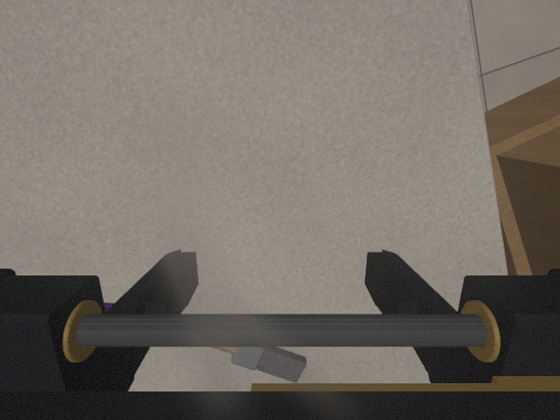

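The scene picture shows the pick on its stand near (262,205), with the scraper at (152,212). The feeder is near (395,320), with the puck at (368,295) in the outermost lane at image left. In the top picture the pick's stand is at (292,230), the feeder at (210,130) and the puck at (224,144). Next I'll zoom in.

Run:
```python
import cv2
def crop(n,x0,y0,x1,y1,s,o):
    im=cv2.imread(f"pics/{n}.png")[y0:y1,x0:x1]
    im=cv2.resize(im,None,fx=s,fy=s,interpolation=cv2.INTER_CUBIC)
    im=cv2.convertScaleAbs(im,alpha=1.5,beta=10)
    for x in range((x0//10+1)*10,x1,10):
        cv2.line(im,((x-x0)*s,0),((x-x0)*s,5),(0,255,255),1); cv2.putText(im,str(x),((x-x0)*s-8,14),0,.3,(0,255,255),1)
    for y in range((y0//10+1)*10,y1,10):
        cv2.line(im,(0,(y-y0)*s),(5,(y-y0)*s),(0,255,255),1); cv2.putText(im,str(y),(6,(y-y0)*s+3),0,.3,(0,255,255),1)
    cv2.imwrite(f"pics/{o}.png",im)
crop("top0",160,60,260,200,4,"ct1")
crop("top0",255,175,325,265,6,"ct2")
crop("scene0",340,230,450,405,3,"cs1")
crop("scene0",225,160,300,260,6,"cs2")
```

```text
(no output)
```

View pics/ct1.png

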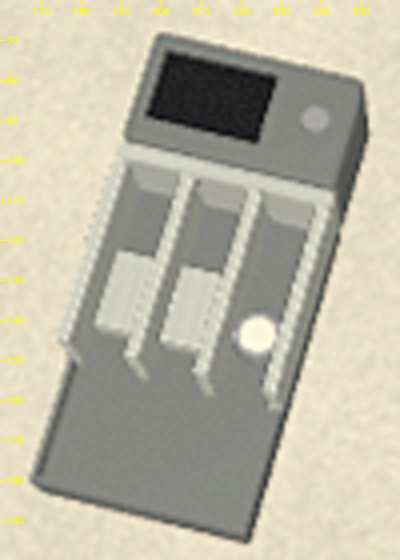

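View pics/ct2.png

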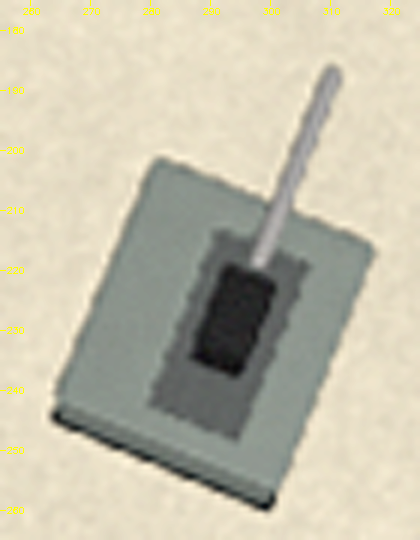

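View pics/cs1.png

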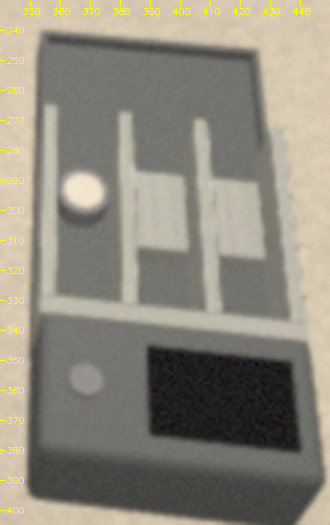

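View pics/cs2.png

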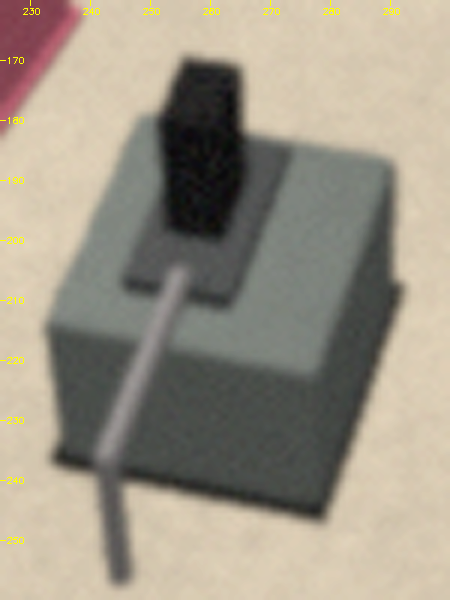

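```bash
cat > h.py <<'E'
import numpy as np,cv2
from workcell import calibration
from scipy.optimize import least_squares
def proj(c,P):
    T=np.linalg.inv(np.array(c['world_from_camera'])); P=np.atleast_2d(P)
    q=P@T[:3,:3].T+T[:3,3]
    return np.c_[c['fx']*q[:,0]/-q[:,2]+c['cx'], -c['fy']*q[:,1]/-q[:,2]+c['cy']]
def tf(p,L):
    c,s=np.cos(p[2]),np.sin(p[2]); L=np.atleast_2d(L)
    return np.c_[p[0]+c*L[:,0]-s*L[:,1],p[1]+s*L[:,0]+c*L[:,1],L[:,2]]
def unproj(c,uv,z):
    M=np.array(c['world_from_camera']); d=M[:3,:3]@np.array([(uv[0]-c['cx'])/c['fx'],-(uv[1]-c['cy'])/c['fy'],-1])
    return M[:3,3]+d*(z-M[2,3])/d[2]
def fit(obs,p0,cs):
    # obs: list of (cam, local, uv)
    f=lambda p: np.concatenate([(proj(cs[n],tf(p,l))[0]-uv) for n,l,uv in obs])
    r=least_squares(f,p0,loss='soft_l1'); return r.x,f(r.x).reshape(-1,2)
E
python3 - <<'E'
from h import *
cs={n:calibration(n) for n in("scene","top")}
F=[]
for y,t,s in zip([63,21,-21,-63],[(177,145.7),(193,148.7),(210.7,153.5),(227.5,157.7)],[(432.7,272.7),(407,270.3),(381.7,267.7),(356.3,265.3)]):
    F+=[("top",[0,y/1e3,.06],t),("scene",[0,y/1e3,.06],s)]
F+=[("top",[.205,.067,.066],(199.5,68.7)),("top",[.205,-.067,.066],(250,80.5))]
p,r=fit(F,[.45,.1,0],cs);print("feeder",p,np.degrees(p[2]));print(np.round(r,1).tolist());fe=p
S=[("top",[.05,.045,.07],(281.7,201.2)),("top",[.05,-.045,.07],(317.3,216.7)),("top",[-.05,-.045,.07],(300.3,257)),("top",[-.05,.045,.07],(265,242)),
("scene",[.05,-.045,.07],(233,214.5)),("scene",[.05,.045,.07],(278,222.5)),("scene",[-.05,.045,.07],(290.3,186.7)),("scene",[-.05,-.045,.07],(249.2,179.5))]
for cams in (("top",),("scene",),("top","scene")):
    p,r=fit([o for o in S if o[0] in cams],[.3,-.1,0],cs);print("stand",cams,p,np.degrees(p[2]));print(np.round(r,1).tolist())
st=p
# foot centre from top
for uv in [(290.7,213.3),(307,219.2),(294.7,248.3),(279.7,242.5)]: print("foot",tf([0,0,-st[2]],unproj(cs["top"],uv,.078)-[st[0],st[1],0]))
G=[("top",[.105,0,.076],(310.3,187.5))]
print("rodend top",unproj(cs["top"],(309.8,188.5),.076),"hooktip scene",unproj(cs["scene"],(244.5,255),.017))
for n,uv in(("top",(224.3,143.7)),("scene",(367.5,294))):
    w=unproj(cs[n],uv,.036);print("puck",n,w,tf([0,0,-fe[2]],w-[fe[0],fe[1],0]))
# overlays
ed=[]
def box(x0,x1,y0,y1,z0,z1):
    c=[[x,y,z] for x in(x0,x1) for y in(y0,y1) for z in(z0,z1)]
    return [(c[i],c[j]) for i in range(8) for j in range(i+1,8) if bin(i^j).count('1')==1]
for y in(-.063,-.021,.021,.063): ed+=box(0,.12,y-.004,y+.004,.02,.06)
ed+=box(.12,.205,-.067,.067,0,.066)+box(-.076,0,-.063,.063,.02,.028)
for n,b in(("top",(160,60,260,200,4)),("scene",(340,230,450,405,3))):
    im=cv2.imread(f"pics/{n}0.png");x0,y0,x1,y1,s=b
    o=cv2.resize(im[y0:y1,x0:x1],None,fx=s,fy=s,interpolation=cv2.INTER_CUBIC)
    for a,c in ed:
        q=(proj(cs[n],tf(fe,[a,c]))-[x0,y0]+.0)*s; cv2.line(o,*[tuple(int(v) for v in k) for k in q],(0,0,255),1)
    cv2.imwrite(f"pics/ov_{n}.png",o)
E
```

```text
feeder [ 0.58908303  0.11284216 -0.14654158] -8.396214203412276
[[-1.8, -2.1], [-1.3, -1.0], [-0.7, -0.7], [-0.9, -1.1], [-1.2, -1.0], [-0.6, -1.0], [-0.7, -0.8], [-0.0, -1.1], [-0.4, -3.2], [2.1, -2.0]]
stand ('top',) [ 0.42710309 -0.11551641 -0.2912031 ] -16.68470864416478
[[-0.6, -0.3], [1.0, -0.2], [0.9, 1.0], [-1.7, -0.3]]
stand ('scene',) [ 0.43366982 -0.11139105 -0.27763421] -15.90726864623853
[[-1.0, 0.1], [0.6, 1.3], [1.6, -0.5], [-0.9, -1.1]]
stand ('top', 'scene') [ 0.42942987 -0.11323354 -0.27879799] -15.973948307406332
[[-1.8, -1.3], [-0.1, -1.7], [0.3, -0.3], [-2.5, -1.1], [-1.9, -1.6], [-0.5, -0.4], [0.6, -1.9], [-1.7, -2.6]]
foot [[0.02936936 0.01079555 0.078     ]]
foot [[ 0.03090817 -0.02730362  0.078     ]]
foot [[-0.03887563 -0.02621879  0.078     ]]
foot [[-0.03971936  0.00859423  0.078     ]]
rodend top [ 0.52233748 -0.14756032  0.076     ] hooktip scene [ 0.52416252 -0.14680493  0.017     ]
puck top [0.6203261 0.0651928 0.036    ] [[ 0.03786586 -0.04257661  0.036     ]]
puck scene [0.62467532 0.06652183 0.036     ] [[ 0.04197441 -0.04062677  0.036     ]]
```

Run:
```python
import cv2,numpy as np
a=cv2.imread("pics/ov_top.png");b=cv2.imread("pics/ov_scene.png")
h=max(a.shape[0],b.shape[0]);o=np.zeros((h,a.shape[1]+b.shape[1],3),np.uint8);o[:a.shape[0],:a.shape[1]]=a;o[:b.shape[0],a.shape[1]:]=b
cv2.imwrite("pics/ov.png",o)
```

```text
(no output)
```

View pics/ov.png

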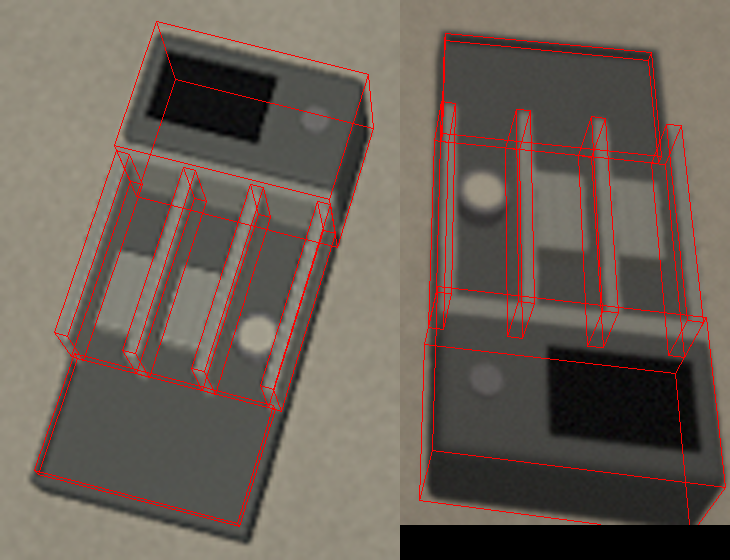

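The overlay fits to within about 1–2 px, so the feeder is near (0.589, 0.113) at −8.4° and the pick's stand near (0.43, −0.115) at −16.5°. I'll move above the pick and refine with the wrist camera.

```bash
python3 -m jog '[-0.88,-0.99,0,0,0,0,-0.88,-0.99,0,0,0,0,-0.88,-0.99,0,0,0,0,-0.88,-0.99,0,0,0,0,-0.88,-0.99,0,0,0,0,-0.88,-0.99,0,0,0,0]' && python3 -m jog '[-0.88,-0.99,0,0,0,0,-0.88,-0.99,0,0,0,0,-0.88,-0.99,0,0,0,0,-0.88,-0.99,0,0,0,0,-0.88,-0.99,0,0,0,0,-0.88,-0.99,0,0,0,0,-0.88,-0.99,0,0,0,0]'
```

```text
clock: 0.9
tcp_pos: [0.2994, 0.188, 0.2285]
ee_rot: [[-0.944, 0.331, 0.0], [0.331, 0.944, -0.0], [-0.0, -0.0, -1.0]]
contact_force: [0.2, -0.1, 0.8]
opening: 0.0881
clock: 1.78
tcp_pos: [0.4255, -0.1155, 0.2281]
ee_rot: [[-0.945, 0.328, -0.001], [0.328, 0.945, 0.001], [0.001, 0.0, -1.0]]
contact_force: [-0.9, 0.3, -0.4]
opening: 0.0884
```

Run:
```python
from workcell import state,snapshot,calibration
import cv2,numpy as np,json
s=state();print(s['clock'],s['tcp_pos'],s['ee_rot'],np.degrees(np.arctan2(s['ee_rot'][1][0],s['ee_rot'][0][0])))
c=calibration("wrist");json.dump({k:np.array(v).tolist() for k,v in c.items()},open("w1.json","w"))
im=snapshot("wrist");cv2.imwrite("pics/w1.png",im[:,:,::-1])
```

```text
1.775 [ 0.42553296 -0.11545517  0.22805663] [[-9.44733227e-01  3.27838975e-01 -8.58748447e-04]
 [ 3.27838395e-01  9.44733521e-01  7.49501239e-04]
 [ 1.05700416e-03  4.26548011e-04 -9.99999350e-01]] 160.8623616055274
```

View pics/w1.png

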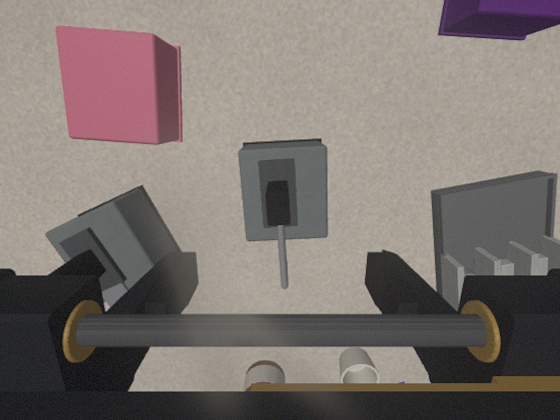

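In the wrist picture the pick's stand is centred near (284,192). The grip is at (278,203), the rod end at (284,287), and the feeder's ledge is at the right.

Run:
```python
import cv2
def crop(n,x0,y0,x1,y1,s,o):
    im=cv2.imread(f"pics/{n}.png")[y0:y1,x0:x1]
    im=cv2.resize(im,None,fx=s,fy=s,interpolation=cv2.INTER_CUBIC)
    im=cv2.convertScaleAbs(im,alpha=1.8,beta=10)
    for x in range((x0//10+1)*10,x1,10):
        cv2.line(im,((x-x0)*s,0),((x-x0)*s,5),(0,0,255),1); cv2.putText(im,str(x),((x-x0)*s-8,14),0,.3,(0,0,255),1)
    for y in range((y0//10+1)*10,y1,10):
        cv2.line(im,(0,(y-y0)*s),(5,(y-y0)*s),(0,0,255),1); cv2.putText(im,str(y),(6,(y-y0)*s+3),0,.3,(0,0,255),1)
    cv2.imwrite(f"pics/{o}.png",im)
crop("w1",230,130,340,295,4,"cw1")
```

```text
(no output)
```

View pics/cw1.png

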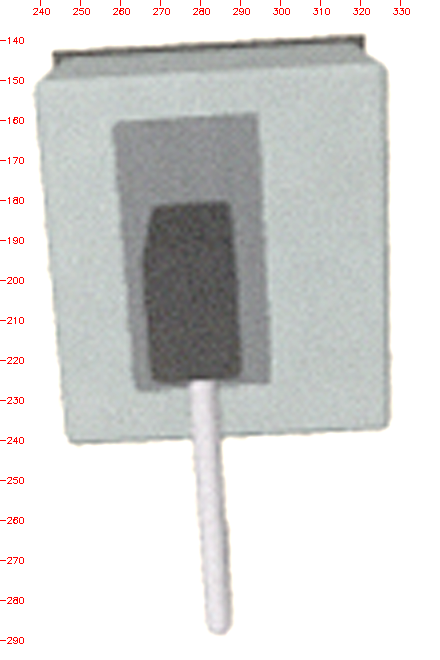

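Run:
```python
from h import *
import json
c=json.load(open("w1.json"));M=np.array(c['world_from_camera']);print("cam",M[:3,3],M[:3,2])
st=[(240,150),(326.3,145.7),(327,237.2),(247,240.7)]
W=np.array([unproj(c,u,.07) for u in st]);print(np.round(W,4),"c",W.mean(0))
d=W[3]-W[0];d2=W[2]-W[1];print([np.degrees(np.arctan2(v[1],v[0])) for v in(d,d2)],np.linalg.norm(d),np.linalg.norm(d2),np.linalg.norm(W[1]-W[0]),np.linalg.norm(W[2]-W[3]))
ft=[(258,160.5),(294.5,158.2),(297.5,225.7),(264.2,227.7)]
W=np.array([unproj(c,u,.078) for u in ft]);print(np.round(W,4),"foot c",W.mean(0))
d=W[3]-W[0];d2=W[2]-W[1];print([np.degrees(np.arctan2(v[1],v[0])) for v in(d,d2)],np.linalg.norm(d),np.linalg.norm(d2),np.linalg.norm(W[1]-W[0]),np.linalg.norm(W[2]-W[3]))
fc=W.mean(0);yaw=np.mean([np.arctan2(v[1],v[0]) for v in(d,d2)])
for u in [(268.2,181.7),(288,180.2),(290.5,223.7),(268.2,225.5)]: print("gripcorner@.13",tf([0,0,-yaw],unproj(c,u,.13)-fc)[0,:2],"@.078",tf([0,0,-yaw],unproj(c,u,.078)-fc)[0,:2])
for u in [(280.7,226),(284.5,287)]: print("rod",unproj(c,u,.076),tf([0,0,-yaw],unproj(c,u,.076)-fc)[0,:2])
```

```text
cam [ 0.35275261 -0.08939072  0.38349575] [-0.27798707  0.09650823  0.95572452]
[[ 0.3705 -0.1389  0.07  ]
 [ 0.3947 -0.0564  0.07  ]
 [ 0.4887 -0.0838  0.07  ]
 [ 0.4639 -0.1674  0.07  ]] c [ 0.42946369 -0.11164035  0.07      ]
[np.float64(-16.9334978290396), np.float64(-16.276258091910485)] 0.09767515696157575 0.0978460876077781 0.08604226929928167 0.08716313803612442
[[ 0.3853 -0.1247  0.078 ]
 [ 0.395  -0.0901  0.078 ]
 [ 0.4627 -0.1094  0.078 ]
 [ 0.4533 -0.1431  0.078 ]] foot c [ 0.42406634 -0.11683596  0.078     ]
[np.float64(-15.136857239469432), np.float64(-15.89214580328466)] 0.07040822809324229 0.07036865805835663 0.03588836882102449 0.03496046547295372
gripcorner@.13 [-0.02411802 -0.00667757] @.078 [-0.01346381 -0.00955918]
gripcorner@.13 [-0.02433021  0.00982731] @.078 [-0.01371954  0.01033137]
gripcorner@.13 [0.01403319 0.00979346] @.078 [0.03251341 0.01029058]
gripcorner@.13 [ 0.0144492  -0.00962169] @.078 [ 0.03301476 -0.01310723]
rod [ 0.45787846 -0.12636538  0.076     ] [ 0.03512905 -0.00013805]
rod [ 0.5280023  -0.14626671  0.076     ] [ 0.10802102 -0.00055735]
```

```bash
python3 -m jog '[0.004,-0.008,0.1,0,0,-0.038,0.004,-0.008,0.22,0,0,-0.038,0.004,-0.008,0.32,0,0,-0.038,0.004,-0.008,0.4,0,0,-0.038,0.004,-0.008,0.44,0,0,-0.038,0.004,-0.008,0.464,0,0,-0.038,0.004,-0.008,0.464,0,0,-0.038]'
python3 - <<'E'
from workcell import state,snapshot,calibration
import cv2,numpy as np
s=state();print(s['clock'],s['tcp_pos'],np.degrees(np.arctan2(s['ee_rot'][1][0],s['ee_rot'][0][0])))
for n in("wrist","scene"): cv2.imwrite(f"pics/{n}2.png",snapshot(n)[:,:,::-1])
a=cv2.imread("pics/wrist2.png");b=cv2.imread("pics/scene2.png")[120:260,190:330]
b=cv2.resize(b,None,fx=3,fy=3);cv2.imwrite("pics/c2.png",cv2.resize(np.hstack([a,b]),None,fx=.8,fy=.8))
E
```

```text
clock: 2.7
tcp_pos: [0.4241, -0.1166, 0.1127]
ee_rot: [[-0.963, 0.269, 0.0], [0.269, 0.963, -0.0], [-0.0, -0.0, -1.0]]
contact_force: [0.3, 0.5, 0.7]
opening: 0.0883
2.7 [ 0.42412571 -0.11662306  0.11266677] 164.3823429174506
```

View pics/c2.png

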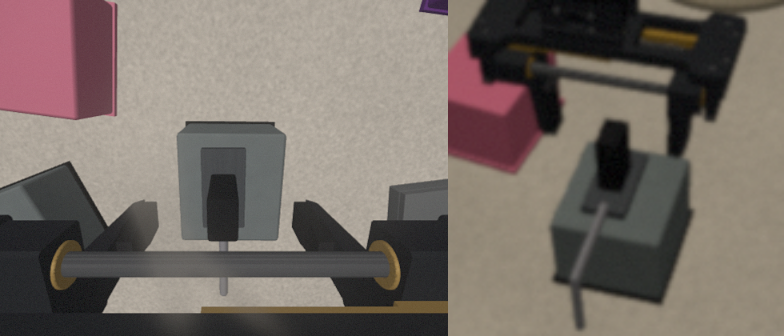

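Run:
```python
from h import *
from workcell import state,calibration
s=state();p=np.array(s['tcp_pos']);R=np.array(s['ee_rot'])
for n in("scene","wrist"):
    c=calibration(n)
    for L in([0,.044,.025],[0,-.044,.025],[0,.044,-.0],[0,-.044,-.0]): print(n,L,proj(c,p+R@L),(proj(c,p+R@L)-[190,120])*2.4+[448,0] if n=="scene" else proj(c,p+R@L)*.8)
    g=np.array([.424,-.1168,.13]);print(proj(c,g),(proj(c,g)-[190,120])*2.4+[448,0] if n=="scene" else proj(c,g)*.8)
```

```text
scene [0, 0.044, 0.025] [[281.8617557  194.10264164]] [[668.46821367 177.84633994]]
scene [0, -0.044, 0.025] [[237.51851811 186.06403766]] [[562.04444348 158.55369039]]
scene [0, 0.044, -0.0] [[281.73693831 184.67539505]] [[668.16865195 155.22094813]]
scene [0, -0.044, -0.0] [[236.42677512 176.63894616]] [[559.42426028 135.93347078]]
[[258.51527256 173.83104105]] [[612.43665413 129.19449853]]
wrist [0, 0.044, 0.025] [[349.72698621 243.63416904]] [[279.78158896 194.90733523]]
wrist [0, -0.044, 0.025] [[209.97875174 243.70037544]] [[167.98300139 194.96030035]]
wrist [0, 0.044, -0.0] [[359.27715071 261.57293584]] [[287.42172057 209.25834867]]
wrist [0, -0.044, -0.0] [[200.04482963 261.64332065]] [[160.03586371 209.31465652]]
[[279.60691594 276.3992045 ]] [[223.68553275 221.1193636 ]]
```

Run:
```python
import cv2
im=cv2.imread("pics/scene2.png")[110:230,190:320]
im=cv2.resize(im,None,fx=5,fy=5,interpolation=cv2.INTER_CUBIC);im=cv2.convertScaleAbs(im,alpha=2,beta=15)
for u,v in((281.9,194.1),(237.5,186.1),(258.5,173.8)): cv2.circle(im,(int((u-190)*5),int((v-110)*5)),4,(0,0,255),-1)
cv2.imwrite("pics/c3.png",im)
```

```text
(no output)
```

View pics/c3.png

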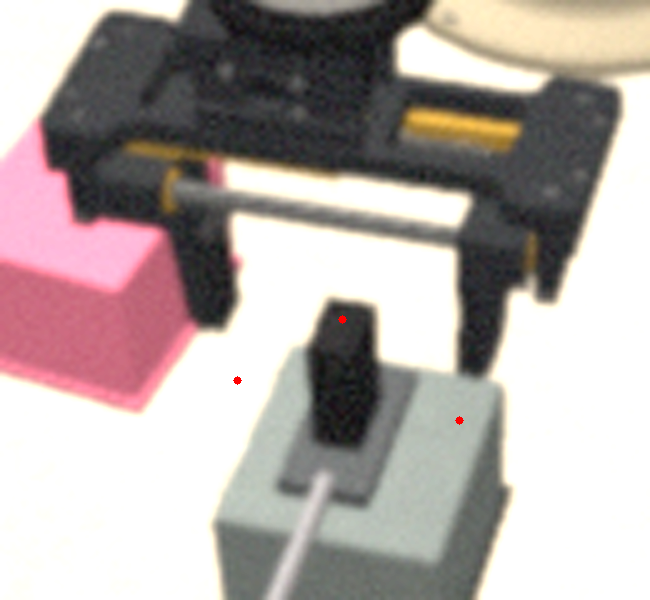

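Run:
```python
from h import *
c=calibration("wrist")
from workcell import state
s=state();p=np.array(s['tcp_pos']);R=np.array(s['ee_rot'])
M=np.array(c['world_from_camera']);print("cam in tool",R.T@(M[:3,3]-p),(R.T@M[:3,:3]).round(3).tolist())
im=cv2.imread("pics/wrist2.png")[190:370,130:430]
k=2.6
im=cv2.resize(im,None,fx=k,fy=k,interpolation=cv2.INTER_CUBIC);im=cv2.convertScaleAbs(im,alpha=2.5,beta=15)
def box(x0,x1,y0,y1,z0,z1):
    q=[[x,y,z] for x in(x0,x1) for y in(y0,y1) for z in(z0,z1)]
    return [(q[i],q[j]) for i in range(8) for j in range(i+1,8) if bin(i^j).count('1')==1]
for sg in(1,-1):
  for col,dz in(((0,0,255),0),((0,200,0),-.025)):
    for a,b in box(-.009,.009,sg*.044,sg*.061,-.0+dz,.025+dz):
        q=(proj(c,np.array([p+R@a,p+R@b]))-[130,190])*k
        cv2.line(im,*[tuple(int(v) for v in u) for u in q],col,1)
cv2.imwrite("pics/c4.png",im)
```

```text
cam in tool [ 0.07741548  0.00092135 -0.15538211] [[-0.001, 0.955, 0.295], [1.0, 0.001, 0.001], [0.0, 0.295, -0.955]]
```

View pics/c4.png

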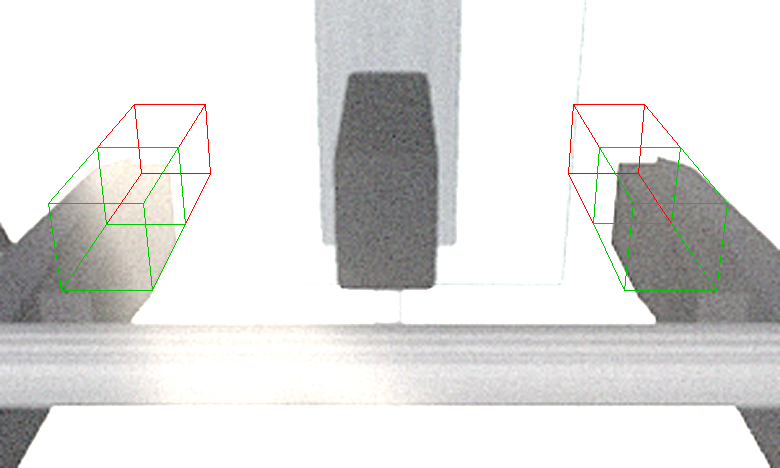

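The fingertips look about 25–30 mm further back than the stated geometry, in both the wrist and the scene view. I'll close part way without touching anything and check again.

```bash
python3 -m jog '[0,0,0,0,0,0,0,0,0,0,0,0,0,0,0,0,0,0,0,0,0,0,0,0]' 34
python3 - <<'E'
from h import *
from workcell import state,snapshot
s=state();p=np.array(s['tcp_pos']);R=np.array(s['ee_rot']);o=s['opening']/2
out=[]
for n,(x0,y0,x1,y1),k in(("wrist",(130,180,430,370),1.3*1.0),("scene",(190,110,320,230),3.0)):
    c=calibration(n);im=snapshot(n)[:,:,::-1];cv2.imwrite(f"pics/{n}3.png",im)
    im=cv2.resize(im[y0:y1,x0:x1],None,fx=k,fy=k,interpolation=cv2.INTER_CUBIC);im=cv2.convertScaleAbs(im,alpha=2.2,beta=15)
    for sg in(1,-1):
        for x in(-.009,.009):
            for z,col in((.025,(0,0,255)),(0.,(0,255,0))):
                u=(proj(c,p+R@[x,sg*o,z])[0]-[x0,y0])*k;cv2.circle(im,(int(u[0]),int(u[1])),3,col,-1)
    out.append(im)
h=max(i.shape[0] for i in out);out=[cv2.copyMakeBorder(i,0,h-i.shape[0],0,0,0) for i in out]
cv2.imwrite("pics/c5.png",np.hstack(out));print(np.hstack(out).shape)
E
```

```text
clock: 3.3
tcp_pos: [0.4241, -0.117, 0.1124]
ee_rot: [[-0.963, 0.27, 0.0], [0.27, 0.963, -0.0], [-0.0, -0.0, -1.0]]
contact_force: [-0.6, 0.6, 0.7]
opening: 0.0503
(360, 780, 3)
```

View pics/c5.png

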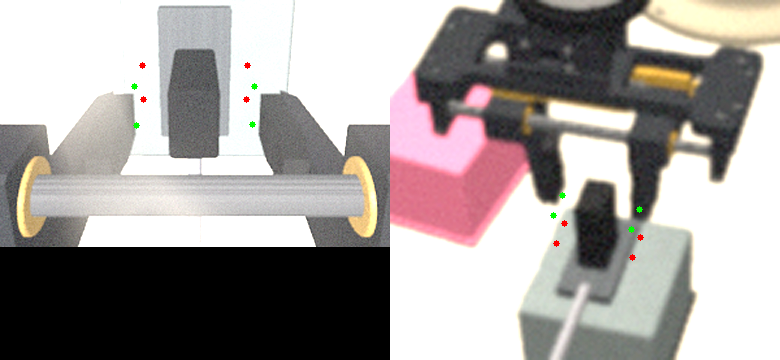

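The fingertips still sit near the TCP plane, not 25 mm ahead of it. With the fingers opened wider than the foot I can go 14 mm lower safely either way, then look again.

```bash
python3 -m jog '[0,0,0,0,0,0,0,0,0,0,0,0,0,0,0.02,0,0,0,0,0,0.04,0,0,0,0,0,0.056,0,0,0,0,0,0.056,0,0,0]' 60
python3 - <<'E'
from h import *
from workcell import state,snapshot
s=state();p=np.array(s['tcp_pos']);R=np.array(s['ee_rot']);o=s['opening']/2;print(o,p)
out=[]
for n,(x0,y0,x1,y1),k in(("wrist",(150,180,400,370),1.6*1.0),("scene",(200,130,310,240),3.5)):
    c=calibration(n);im=snapshot(n)[:,:,::-1];cv2.imwrite(f"pics/{n}4.png",im)
    im=cv2.resize(im[y0:y1,x0:x1],None,fx=k,fy=k,interpolation=cv2.INTER_CUBIC);im=cv2.convertScaleAbs(im,alpha=2.2,beta=15)
    for sg in(1,-1):
        for x in(-.009,.009):
            for z,col in((.025,(0,0,255)),(0.,(0,255,0))):
                u=(proj(c,p+R@[x,sg*o,z])[0]-[x0,y0])*k;cv2.circle(im,(int(u[0]),int(u[1])),2,col,-1)
    out.append(im)
h=max(i.shape[0] for i in out);out=[cv2.copyMakeBorder(i,0,h-i.shape[0],0,0,0) for i in out]
cv2.imwrite("pics/c6.png",np.hstack(out));print(np.hstack(out).shape)
E
```

```text
clock: 4.15
tcp_pos: [0.4239, -0.1169, 0.098]
ee_rot: [[-0.963, 0.27, -0.001], [0.27, 0.963, 0.0], [0.001, 0.0, -1.0]]
contact_force: [-0.5, 0.3, 0.4]
opening: 0.06
0.03002319772957072 [ 0.42389618 -0.11688167  0.09804938]
(385, 785, 3)
```

View pics/c6.png

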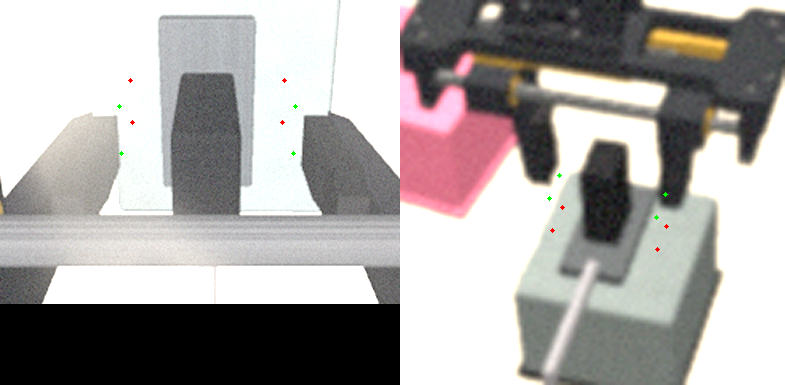

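Both views agree that the fingertips are at about z = 0.10, overlapping the grip by about 27 mm. That is enough for a solid grasp. I'll close here; stopping at 20 mm means the grip, stopping at 36 mm would mean the foot.

```bash
python3 -m jog '[0,0,0,0,0,0,0,0,0,0,0,0,0,0,0,0,0,0,0,0,0,0,0,0,0,0,0,0,0,0,0,0,0,0,0,0,0,0,0,0,0,0,0,0,0,0,0,0]' 0 && python3 -m jog '[0,0,-0.03,0,0,0,0,0,-0.08,0,0,0,0,0,-0.16,0,0,0,0,0,-0.24,0,0,0,0,0,-0.24,0,0,0]'
python3 - <<'E'
from h import *
from workcell import state,snapshot
s=state();print(s['opening'],s['tcp_pos'],s['contact_force'])
out=[]
for n,(x0,y0,x1,y1),k in(("wrist",(150,150,400,340),1.6*1.0),("scene",(200,110,310,240),3)):
    im=snapshot(n)[:,:,::-1];cv2.imwrite(f"pics/{n}5.png",im)
    im=cv2.resize(im[y0:y1,x0:x1],None,fx=k,fy=k,interpolation=cv2.INTER_CUBIC);im=cv2.convertScaleAbs(im,alpha=2.2,beta=15)
    out.append(im)
h=max(i.shape[0] for i in out);out=[cv2.copyMakeBorder(i,0,h-i.shape[0],0,0,0) for i in out]
cv2.imwrite("pics/c7.png",np.hstack(out))
E
```

```text
clock: 5.25
tcp_pos: [0.424, -0.1169, 0.0984]
ee_rot: [[-0.963, 0.27, -0.0], [0.27, 0.963, 0.0], [0.0, 0.0, -1.0]]
contact_force: [-0.4, -1.1, -1.2]
opening: 0.0196
clock: 5.88
tcp_pos: [0.4248, -0.1173, 0.16]
ee_rot: [[-0.963, 0.27, 0.003], [0.27, 0.963, -0.002], [-0.003, -0.001, -1.0]]
contact_force: [0.6, 0.2, -1.9]
opening: 0.0198
0.01980474594837679 [ 0.42475331 -0.11729888  0.15998105] [ 0.63282991  0.22525036 -1.94463604]
```

View pics/c7.png

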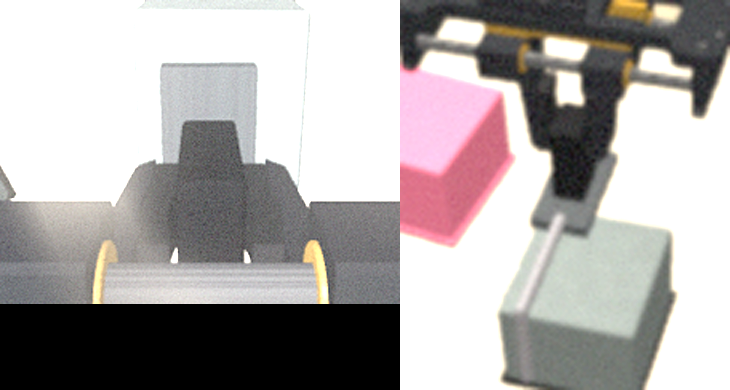

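The pick is held (opening 19.8 mm) and level. Next I'll lift it, swing above the puck's lane and line up with the feeder at −8.4°.

```bash
python3 -m jog '[0,0,-0.12,0,0,0,-0.02,0.05,-0.2,0,0,-0.01,-0.05,0.16,-0.2,0,0,-0.02,-0.1,0.3,-0.2,0,0,-0.03,-0.14,0.44,-0.2,0,0,-0.04,-0.18,0.58,-0.2,0,0,-0.05,-0.22,0.7,-0.2,0,0,-0.06,-0.25,0.8,-0.2,0,0,-0.07,-0.27,0.86,-0.2,0,0,-0.08,-0.28,0.889,-0.2,0,0,-0.08,-0.28,0.889,-0.2,0,0,-0.08,-0.28,0.889,-0.2,0,0,-0.08]'
python3 - <<'E'
from h import *
from workcell import state,snapshot
s=state();print(s['opening'],s['tcp_pos'],s['contact_force'],np.degrees(np.arctan2(s['ee_rot'][1][0],s['ee_rot'][0][0])))
p=np.array(s['tcp_pos']);R=np.array(s['ee_rot']);tip=p+R@[-.105,0,.0834];print("tip",tip)
for n in("wrist","scene","top"):
    im=snapshot(n)[:,:,::-1];cv2.imwrite(f"pics/{n}6.png",im);print(n,proj(calibration(n),tip))
a=cv2.resize(cv2.imread("pics/scene6.png")[210:400,310:460],None,fx=2.6,fy=2.6,interpolation=cv2.INTER_CUBIC)
b=cv2.resize(cv2.imread("pics/top6.png")[60:250,150:300],None,fx=2.6,fy=2.6,interpolation=cv2.INTER_CUBIC)
cv2.imwrite("pics/c8.png",cv2.convertScaleAbs(np.hstack([a,b]),alpha=1.7,beta=10))
E
```

```text
clock: 7.48
tcp_pos: [0.5512, 0.0776, 0.2084]
ee_rot: [[-0.989, 0.148, -0.0], [0.148, 0.989, -0.0], [0.0, -0.0, -1.0]]
contact_force: [0.3, -0.8, -1.5]
opening: 0.0197
0.019685438128070464 [0.55119851 0.07759223 0.20843191] [ 0.32168517 -0.77081007 -1.48449723] 171.50673172685256
tip [0.65503042 0.06207118 0.12501374]
wrist [[280.17886387 324.65244784]]
scene [[375.21019574 280.14161348]]
top [[222.86686078 114.14596331]]
```

View pics/c8.png

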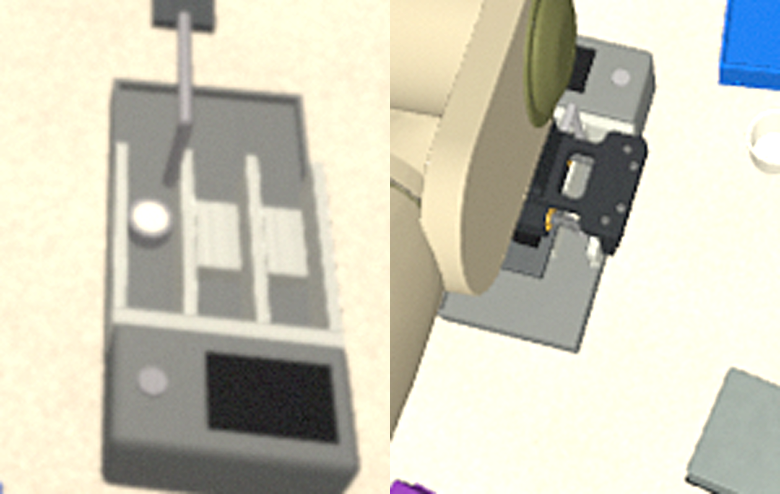

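View pics/wrist6.png

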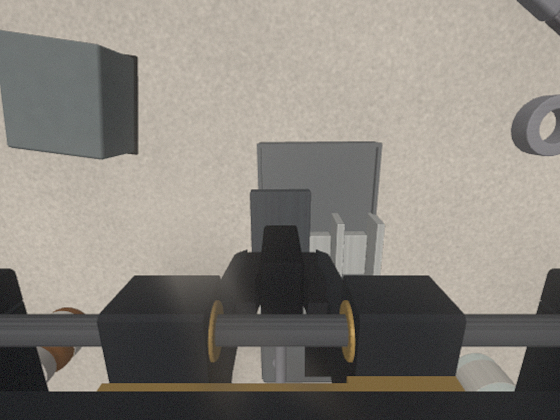

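In the scene view the hook end is at (374.6,280.4), within 0.6 px of the prediction. It is 31 mm behind the puck and in line with it across the lane. I'll shift 5 mm further in and lower the hook.

```bash
python3 -m jog '[-0.02,0,0.02,0,0,0,-0.02,0,0.08,0,0,0,-0.02,0,0.15,0,0,0,-0.02,0,0.21,0,0,0,-0.02,0,0.26,0,0,0,-0.02,0,0.3,0,0,0,-0.02,0,0.33,0,0,0,-0.02,0,0.36,0,0,0,-0.02,0,0.38,0,0,0,-0.02,0,0.394,0,0,0,-0.02,0,0.394,0,0,0,-0.02,0,0.394,0,0,0]'
python3 - <<'E'
from h import *
from workcell import state,snapshot
s=state();p=np.array(s['tcp_pos']);R=np.array(s['ee_rot']);tip=p+R@[-.105,0,.0834];print("tip",tip,s['contact_force'])
im=snapshot("scene")[:,:,::-1];cv2.imwrite("pics/scene7.png",im);print(proj(calibration("scene"),tip))
a=cv2.resize(im[200:350,310:460],None,fx=4,fy=4,interpolation=cv2.INTER_CUBIC)
cv2.imwrite("pics/c9.png",cv2.convertScaleAbs(a,alpha=1.7,beta=10))
E
```

```text
clock: 9.12
tcp_pos: [0.5565, 0.0775, 0.1101]
ee_rot: [[-0.989, 0.147, 0.0], [0.147, 0.989, -0.0], [-0.0, 0.0, -1.0]]
contact_force: [0.6, 0.2, -1.1]
opening: 0.0199
tip [0.66038486 0.06202826 0.02677241] [ 0.57181958  0.20022792 -1.1473316 ]
[[367.14616968 315.71676668]]
```

View pics/c9.png

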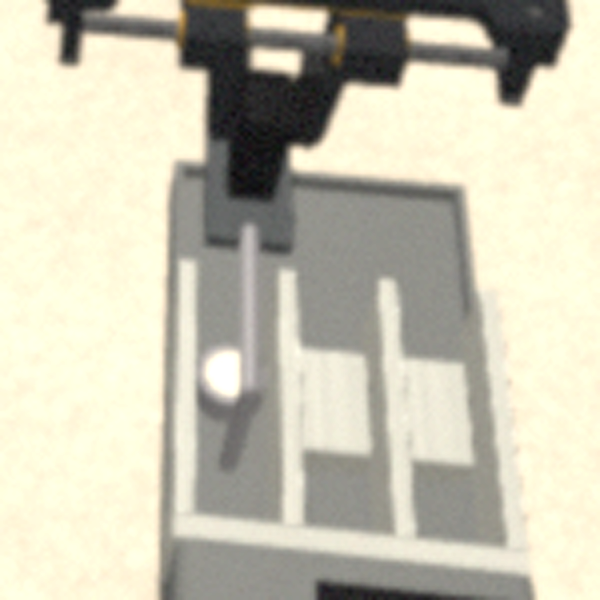

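The hook is in the lane behind the puck (hook end near (367,316), puck near (367,294)). I'll drag straight out along tool +x by about 96 mm, gently.

```bash
python3 -m jog '[0.02,0,0,0,0,0,0.04,0,0,0,0,0,0.06,0,0,0,0,0,0.075,0,0,0,0,0,0.095,0,0,0,0,0,0.12,0,0,0,0,0,0.145,0,0,0,0,0,0.17,0,0,0,0,0,0.195,0,0,0,0,0,0.22,0,0,0,0,0,0.245,0,0,0,0,0,0.27,0,0,0,0,0,0.295,0,0,0,0,0,0.32,0,0,0,0,0,0.34,0,0,0,0,0,0.358,0,0,0,0,0,0.372,0,0,0,0,0,0.38,0,0,0,0,0,0.384,0,0,0,0,0,0.384,0,0,0,0,0]'
python3 - <<'E'
from h import *
from workcell import state,snapshot
s=state();p=np.array(s['tcp_pos']);R=np.array(s['ee_rot']);tip=p+R@[-.105,0,.0834];print("tip",tip,s['contact_force'])
im=snapshot("scene")[:,:,::-1];cv2.imwrite("pics/scene8.png",im);print(proj(calibration("scene"),tip))
a=cv2.resize(im[180:330,310:460],None,fx=4,fy=4,interpolation=cv2.INTER_CUBIC)
cv2.imwrite("pics/c10.png",cv2.convertScaleAbs(a,alpha=1.7,beta=10))
E
```

```text
clock: 11.68
tcp_pos: [0.4614, 0.0915, 0.1099]
ee_rot: [[-0.989, 0.147, -0.0], [0.147, 0.989, 0.0], [0.0, -0.0, -1.0]]
contact_force: [-0.2, 0.5, -1.5]
opening: 0.0197
tip [0.56525073 0.07610222 0.026497  ] [-0.2317263   0.54247094 -1.50704412]
[[367.39841874 268.00465075]]
```

View pics/c10.png

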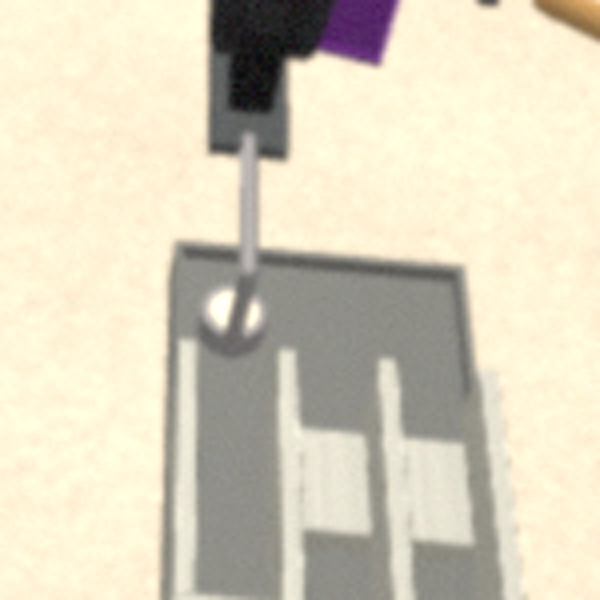

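Run:
```python
from h import *
c=calibration("scene");w=unproj(c,(368.3,258.2),.036);fe=[.5895,.1128,-.1465]
print(w,tf([0,0,-fe[2]],w-[fe[0],fe[1],0]))
```

```text
[0.55057347 0.07858233 0.036     ] [[-0.03351457 -0.03953349  0.036     ]]
```

The puck is flat on the ledge with its centre at about x = −35 mm in the feeder frame. I'll back off 3 mm, lift the hook straight up and check.

```bash
python3 -m jog '[-0.006,0,0,0,0,0,-0.012,0,0,0,0,0,-0.012,0,-0.02,0,0,0,-0.012,0,-0.06,0,0,0,-0.012,0,-0.12,0,0,0,-0.012,0,-0.2,0,0,0,-0.012,0,-0.28,0,0,0,-0.012,0,-0.34,0,0,0,-0.012,0,-0.38,0,0,0,-0.012,0,-0.4,0,0,0,-0.012,0,-0.4,0,0,0]' && python3 -m jog '[0,-0.03,0,0,0,0.004,0.002,-0.1,0,0,0,0.012,0.004,-0.2,0,0,0,0.022,0.007,-0.32,0,0,0,0.034,0.01,-0.44,0,0,0,0.046,0.013,-0.56,0,0,0,0.058,0.016,-0.67,0,0,0,0.068,0.018,-0.75,0,0,0,0.078,0.019,-0.8,0,0,0,0.084,0.019,-0.824,0,0,0,0.084,0.019,-0.824,0,0,0,0.084,0.019,-0.824,0,0,0,0.084]'
python3 - <<'E'
from h import *
from workcell import state,snapshot
s=state();p=np.array(s['tcp_pos']);R=np.array(s['ee_rot']);print(s['opening'],np.degrees(np.arctan2(R[1,0],R[0,0])),p)
for n in("scene","top","wrist"):
    im=snapshot(n)[:,:,::-1];cv2.imwrite(f"pics/{n}9.png",im)
a=cv2.imread("pics/scene9.png")[140:310,210:460];a=cv2.resize(a,None,fx=3,fy=3,interpolation=cv2.INTER_CUBIC)
cv2.imwrite("pics/c11.png",cv2.convertScaleAbs(a,alpha=1.7,beta=10))
E
```

```text
clock: 13.1
tcp_pos: [0.4643, 0.0911, 0.21]
ee_rot: [[-0.989, 0.147, 0.0], [0.147, 0.989, -0.0], [-0.0, -0.0, -1.0]]
contact_force: [-0.2, 0.0, -0.7]
opening: 0.0195
clock: 14.6
tcp_pos: [0.4295, -0.1115, 0.2099]
ee_rot: [[-0.961, 0.275, -0.0], [0.275, 0.961, 0.0], [0.0, 0.0, -1.0]]
contact_force: [0.5, -0.4, -1.1]
opening: 0.0201
0.02005223691613233 164.03063620894298 [ 0.429458   -0.11147985  0.20986965]
```

View pics/c11.png

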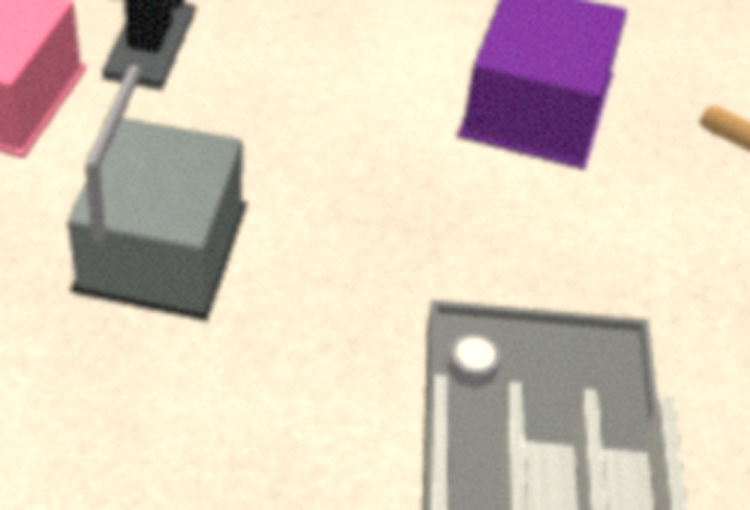

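View pics/wrist9.png

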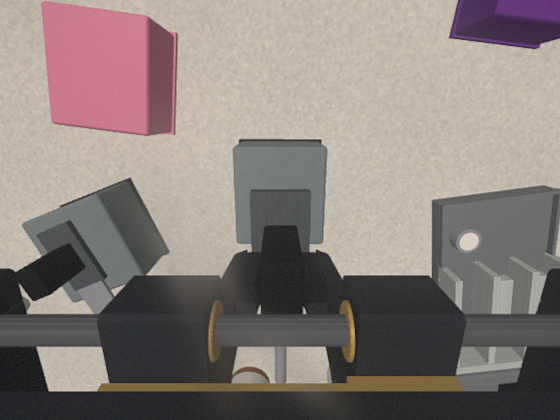

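The puck stays flat on the ledge at wrist pixel (468,241), and the pick hangs centred over its stand. Now I'll lower it.

```bash
python3 -m jog '[0,0,0.04,0,0,0,0,0,0.12,0,0,0,0,0,0.2,0,0,0,0,0,0.28,0,0,0,0,0,0.34,0,0,0,0,0,0.38,0,0,0,0,0,0.41,0,0,0,0,0,0.425,0,0,0,0,0,0.435,0,0,0,0,0,0.44,0,0,0,0,0,0.444,0,0,0,0,0,0.444,0,0,0,0,0,0.444,0,0,0]'; python3 -m jog '[0,0,0.001,0,0,0,0,0,0.002,0,0,0,0,0,0.002,0,0,0]'
python3 - <<'E'
from h import *
from workcell import state,snapshot
s=state();print(s['tcp_pos'],s['contact_force'])
im=snapshot("scene")[:,:,::-1];cv2.imwrite("pics/scene10.png",im)
cv2.imwrite("pics/c12.png",cv2.convertScaleAbs(cv2.resize(im[130:260,210:320],None,fx=4.5,fy=4.5,interpolation=cv2.INTER_CUBIC),alpha=1.7,beta=10))
E
```

```text
clock: 16.38
tcp_pos: [0.4295, -0.112, 0.099]
ee_rot: [[-0.961, 0.276, 0.0], [0.276, 0.961, -0.0], [-0.0, -0.0, -1.0]]
contact_force: [-0.1, -0.9, -1.4]
opening: 0.0199
clock: 16.75
tcp_pos: [0.4294, -0.112, 0.0984]
ee_rot: [[-0.961, 0.276, -0.0], [0.276, 0.961, 0.0], [0.0, -0.0, -1.0]]
contact_force: [-0.4, -0.4, -1.6]
opening: 0.0199
[ 0.42940317 -0.11195804  0.0984049 ] [-0.35972312 -0.44631838 -1.58453814]
```

View pics/c12.png

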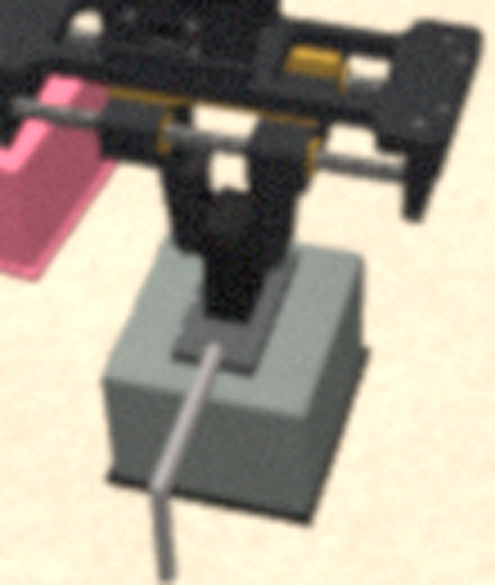

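The force still reads the pick's weight (−1.5 N), so I'll lower in half-millimetre steps until it unloads.

```bash
python3 -m jog '[0,0,0.001,0,0,0,0,0,0.002,0,0,0,0,0,0.002,0,0,0]'; python3 -m jog '[0,0,0.001,0,0,0,0,0,0.002,0,0,0,0,0,0.002,0,0,0]'
```

```text
clock: 17.18
tcp_pos: [0.4295, -0.112, 0.0983]
ee_rot: [[-0.961, 0.276, 0.0], [0.276, 0.961, -0.0], [-0.0, -0.0, -1.0]]
contact_force: [-3.9, 0.8, 5.5]
opening: 0.0198
clock: 17.55
tcp_pos: [0.4295, -0.1122, 0.0982]
ee_rot: [[-0.961, 0.276, 0.0], [0.276, 0.961, -0.001], [-0.0, -0.001, -1.0]]
contact_force: [-5.5, -0.4, 10.0]
opening: 0.0195
```

Contact: the foot is on the stand, with about 10 N of support. I'll release the pick, then rise clear.

```bash
python3 -m jog '[0,0,-0.002,0,0,0,0,0,-0.002,0,0,0,0,0,-0.002,0,0,0]'; python3 -m jog '[0,0,0,0,0,0,0,0,0,0,0,0,0,0,0,0,0,0,0,0,0,0,0,0,0,0,0,0,0,0,0,0,0,0,0,0]' 60 ; python3 -m jog '[0,0,-0.03,0,0,0,0,0,-0.1,0,0,0,0,0,-0.2,0,0,0,0,0,-0.32,0,0,0,0,0,-0.45,0,0,0,0,0,-0.55,0,0,0,0,0,-0.6,0,0,0,0,0,-0.6,0,0,0,0,0,-0.6,0,0,0]'
python3 - <<'E'
from h import *
from workcell import state,snapshot
import json
c=calibration("wrist");json.dump({k:np.array(v).tolist() for k,v in c.items()},open("w2.json","w"))
out=[]
for n,(x0,y0,x1,y1),k in(("wrist",(220,110,350,310),3),("scene",(210,130,440,330),1.7)):
    im=snapshot(n)[:,:,::-1];cv2.imwrite(f"pics/{n}11.png",im)
    out.append(cv2.convertScaleAbs(cv2.resize(im[y0:y1,x0:x1],None,fx=k,fy=k,interpolation=cv2.INTER_CUBIC),alpha=1.8,beta=10))
h=max(i.shape[0] for i in out);out=[cv2.copyMakeBorder(i,0,h-i.shape[0],0,0,0) for i in out]
cv2.imwrite("pics/c13.png",np.hstack(out))
E
```

```text
clock: 17.92
tcp_pos: [0.4294, -0.1121, 0.0982]
ee_rot: [[-0.961, 0.276, 0.0], [0.276, 0.961, -0.0], [-0.0, -0.0, -1.0]]
contact_force: [-3.8, 0.1, 6.5]
opening: 0.0199
clock: 18.68
tcp_pos: [0.4294, -0.112, 0.0979]
ee_rot: [[-0.961, 0.276, -0.0], [0.276, 0.961, 0.0], [0.0, -0.0, -1.0]]
contact_force: [0.2, 0.1, 0.6]
opening: 0.06
clock: 19.8
tcp_pos: [0.4291, -0.1118, 0.247]
ee_rot: [[-0.961, 0.276, -0.001], [0.276, 0.961, 0.001], [0.002, 0.0, -1.0]]
contact_force: [-0.2, -1.0, 0.0]
opening: 0.06
```

View pics/c13.png

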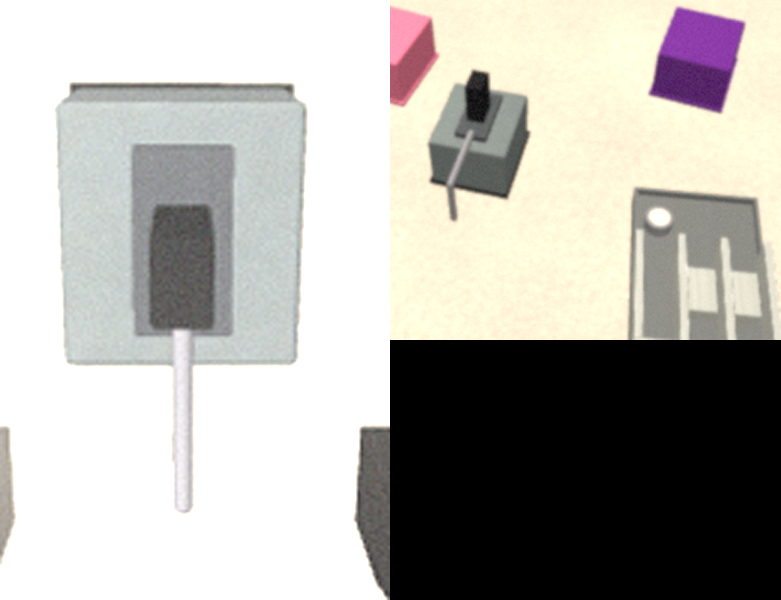

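View pics/wrist11.png

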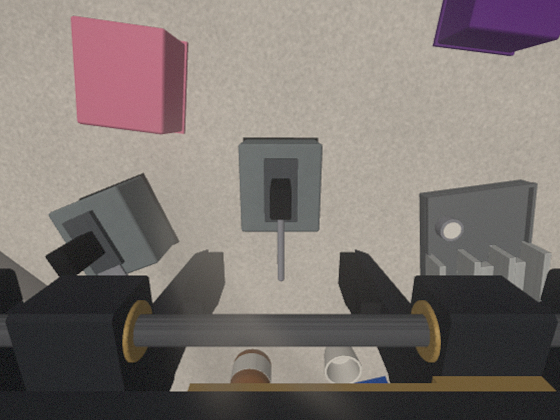

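The pick stands upright and centred: its foot centre is at (281,190) in the wrist view and the stand centre at (281,187). The puck lies flat on the ledge at (452,231), and the gripper is clear. I'll hand the job in.

Run:
```python
from h import *
import json
from workcell import order,state
c=json.load(open("w2.json"))
a=np.mean([unproj(c,u,.07) for u in[(239,144.5),(321.3,144),(319,230.5),(243,231)]],0)
f=np.mean([unproj(c,(220+x/3,110+y/3),.078) for x,y in[(133,145),(234,145),(231,335),(135,336)]],0)
print("stand",a,"foot",f,"offset mm",1e3*np.linalg.norm((a-f)[:2]))
w=unproj(c,(452,230.5),.036);print("puck feeder",tf([0,0,.1465],w-[.5895,.1128,0]))
order.close_job();print(state()['clock'])
```

```text
stand [ 0.42946832 -0.11165557  0.07      ] foot [ 0.42967787 -0.1111485   0.078     ] offset mm 0.5486601063784808
puck feeder [[-0.03614048 -0.03931055  0.036     ]]
the job is handed in; nothing more can be done
the job is handed in; nothing more can be done
```

I took the hooked pick from its stand, lowered its hook behind the puck and dragged the puck straight out onto the ledge. I then set the pick back on its stand, let go and handed the job in about 20 s into the 51 s limit. No verdict was reported.

**Last checks (wrist and scene views, before handing in):**
- **Puck:** it lies flat on the ledge, with its centre about 36 mm out of the lane mouth (at least 14 mm needed). The gripper stayed well above it throughout.
- **Pick:** it stands upright, with its foot centre within about 1 mm of the stand's middle by the final measurement.
- **Gripper:** it is open and raised about 150 mm above where it let go.

**What disagreed:**
- **Fingertips:** in the pictures they sat about 25–30 mm further back than the stated tool geometry. I gripped about 14 mm lower than calculated, on the top 27 mm of the grip, and it held without slipping.
- **Cameras:** the top and scene cameras disagreed by several millimetres on the stand. I placed the pick by the wrist camera. For the hook I used the scene camera, which matched the predicted hook position within 1 px.

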